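# Make up two pressure gauge repair kits

## Robot

A 6-joint arm with a two-finger parallel gripper is mounted at the origin on the work surface. World frame = base frame: x ahead of the robot, y to its left, z up, the work surface at z = 0. Lengths are in m, angles in rad, forces in N, time in s.
With the tool pointing down it reaches from about 0.325 to 0.75 m from the base axis. Payload 7.6 kg.
Tool frame: the origin (TCP) lies midway between the tips of the shut fingers; the grasp point (between the pads) lies manip.tcp_to_grasp behind it (manip.tcp_to_grasp is the distance from the TCP to the grasp point, in m); z points along the fingers, y is the line along which they close (so a half turn about z gives the same grasp; the last joint's range is limited). The gripper opens to 85 mm and grips with 20 to 120 N. Pads are 22 mm wide; open, the fingers measure 114 mm over their backs; the gripper's body (76 mm by 85 mm) begins 54 mm behind the grasp point. The pads swing forward as they close: fully open they stand 13 mm farther back than shut.
Start: joints at [1.184, 0.052, 1.401, -0, 1.689, -0.07], TCP at [0.164, 0.499, 0.231] pointing down, gripper open.
Joint ranges: [-2.9, 2.9], [-0.91, 2.17], [0.12, 2.37], [-1.06, 4.2], [0.26, 2.73], [-2.93, 2.93]. Speed limits (rad/s): [2.57, 2.57, 3.01, 3.14, 3.14, 3.14].

## Interface

Orientations are given as a rotation vector (axis times angle).
In Python, from workcell import manip gives the robot as it stands. The module is installed in compiled form; this text tells all that it offers.
- The arm moves only by the tool step_arm, never from a script. Its argument "rows" is a list of rows, each a list of 7 numbers: the shift along the tool's x, y, z in m, then the turn, a rotation vector about the tool's x, y, z in degrees, then the closure, from -1 (fully open) to 1 (shut). A call has 1 to 10 rows; each row is the pose to reach, as a shift and turn from the pose commanded when the call began, along the tool's axes at that moment; what a row does not reach only later rows make up. A row lasts 1/12 s, in which the tool goes at most 41.7 mm and 7.16 degrees, less where a joint would pass 70% of its speed; a pose out of reach is approached as far as the arm can. A call with a gripper value outside its range is refused whole. The fingers move at their own pace and stop on an object; "force" is the grip in N (left out, the last holds). Time passes only in rows, so rows that repeat a pose let the fingers close. It gives the time, the measured TCP pose, the force, the opening and the grip force at its end, in the units of the state.
- manip.get_obs(): the state, without advancing time (a new reading comes with each control period).
- manip.read_camera(name): name is "side" or "top" or "wrist"; returns a dict with "color" (400x640x3 uint8, red, green, blue), "intrinsics" (3x3 intrinsics, pixels), "rvec" (rotation vector, rad) and "tvec" (3), from world to camera coordinates, as OpenCV has them; the wrist camera has in their place "mount" (4x4, takes a point from camera to tool coordinates, whose origin is the TCP and whose axes are the flange's). Camera axes: x right, y down, z forward; pixel columns grow to the right and rows downward; lengths in m; the calibration is good to about 2 mm. A picture is of the moment at which its call begins: read the wrist's pose just before it. There is no depth.
- manip.close_job(): hands the job in; it is judged then, once.
The state is a dict: "clock": time; "joint_positions": joint angles; "joint_velocities": joint speeds; "joint_torque": joint torques, N m; "eef_pos": TCP position; "ee_rot": TCP orientation; "ft_force": force on the tool from outside, world axes, zero at the start; "torque": the same for the moment, N m; "width": finger opening in m; "grip_force": force on a finger pad.
Only numpy, scipy, OpenCV 4.12 (cv2) and the standard library are available. Lean on these libraries where they do the work, as an engineer would, in place of code of your own. Each camera call takes 0.05 s, during which the arm holds its last target. There are 200 camera calls.

## Task

Make up the two repair kits from the parts in the middle of the cart: the long steel tray gets the large T-piece, the small gauge and the hex key holder, and the round tin gets the small T-piece and the release valve. Set every part on the bottom of its container, side by side and the same way up as it is now. Leave the reference gauge and the screw jar where they stand.

Things in the scene. Friction and masses are not known exactly. Their poses are not given: they have to be found in the camera images.
- large_tee: Loose large white nylon T-piece lying flat, 18 mm high, 20 g. Its straight run (18 mm thick, 62 mm long) lies along its x; its stem (18 mm thick) points to its +y and ends flat. Outline 62 mm in x by 38 mm in y, from the back of the run at y = -19 mm to the stem's end at y = +19 mm, so it can be gripped across y at x = 0; z up; origin at the centre of the underside of this outline.
- small_tee: Loose small white nylon T-piece lying flat, 12 mm high, 12 g, same form as the large one. Run 12 mm thick and 40 mm long along its x, stem (12 mm thick) to its +y. Outline 40 mm in x by 24 mm in y (y = -12 to +12 mm), can be gripped across y at x = 0; z up; origin at the centre of the underside of this outline.
- small_gauge: Loose small spare pressure gauge lying on its back, white dial up: round chrome case 50 mm across, 26 mm high, with a brass stub 8 mm thick whose axis is 12 mm up and which sticks 10 mm out of the case along its +x; 110 g. Origin at the centre of the case's underside, z up.
- valve: Loose air release valve standing upright, round about its z, 45 g: brass knurled foot 24 mm across and 10 mm high, above it a steel barrel 16 mm across up to 32 mm, then a nozzle 8 mm across up to 42 mm. Origin at the centre of the foot's underside, z up.
- hex_holder: Loose hex key holder standing upright, 140 g: dark steel block 50 mm (its x) by 24 mm (its y) by 28 mm high with four thin hex keys in a row along x standing out of its top, up to 52 mm above the underside. Origin at the centre of the underside, z up.
- long_tray: Fixed long low steel tray, open above: outside 230 mm (its x) by 140 mm (its y) by 18 mm high, walls and floor 4 mm thick (inside 222 by 132 mm). Origin at the centre of the underside, so its inner floor is at z = 4 mm.
- round_tin: Fixed low round tin without lid, open above: outside diameter 146 mm at the foot and 150 mm at the rim, 22 mm high, wall 3 mm, floor 4 mm thick (inside about 140 mm across at the floor). Origin at the centre of the underside.
- ref_gauge: Bystander, loose, 0.7 kg: chrome reference gauge, a dial 86 mm across leaning back on a round foot 90 mm across, about 105 mm high. Origin at the centre of the underside. Not to be moved.
- screw_jar: Bystander, loose: small amber glass jar with a steel lid, 48 mm across, 45 mm high. Origin at the centre of the underside. Not to be moved.
There are look-alikes about, which are no part of the job. Several things look just like the hex_holder: the one meant starts farthest to the robot's left.

How it is judged:
At the end, for the whole second after the job is handed in: The large T-piece, small gauge and hex key holder are inside the long tray and the small T-piece and valve inside the round tin, each with its underside within 6 mm of the container's inner floor, tilted less than 0.2 rad, and at rest (x of large_tee in the frame of long_tray between -0.108 and 0.108 m and y of large_tee in the frame of long_tray between -0.066 and 0.066 m and z of large_tee in the frame of long_tray between 0 and 0.01 m and angle between each of large_tee, small_gauge, hex_holder, small_tee, valve's own z axis and vertical below 0.2 rad and linear speed of each of large_tee, small_gauge, hex_holder, small_tee, valve below 0.02 m/s and angular speed of each of large_tee, small_gauge, hex_holder, small_tee, valve below 0.2 rad/s and x of small_gauge in the frame of long_tray between -0.108 and 0.108 m and y of small_gauge in the frame of long_tray between -0.066 and 0.066 m and z of small_gauge in the frame of long_tray between 0 and 0.01 m and x of hex_holder in the frame of long_tray between -0.108 and 0.108 m and y of hex_holder in the frame of long_tray between -0.066 and 0.066 m and z of hex_holder in the frame of long_tray between 0 and 0.01 m and horizontal distance between each of small_tee, valve and round_tin below 0.07 m and z of small_tee in the frame of round_tin between 0 and 0.01 m and z of valve in the frame of round_tin between 0 and 0.01 m); the robot touches nothing.
It fails at once if the reference gauge is moved more than 15 mm (distance of ref_gauge from where it was at the start of the episode above 0.015 m).
It fails at once if the screw jar is moved more than 15 mm (distance of screw_jar from where it was at the start of the episode above 0.015 m).
It also fails if it takes over 115 s, if anything falls off the work surface, if the arm or the gripper's body presses on something with over 40 N, if the wrist force passes 120 N, or if a joint passes its speed limit or range.

## Working session

There is one attempt and no reset: what is moved stays moved. The work goes in short steps, Python scripts to look and compute and a tool call to move; the robot and the scene stay as the last step left them, time stands still between calls to the robot, and variables do not carry over. Pictures are saved under pics/ and viewed, at most 14 in all, crops included, and the job is handed in when it is done.

Besides the shell and the picture viewer there is one more tool, called after "Request:" by a JSON object that holds its "op" and its "data". step_arm: Moves the arm, as the interface text tells. Its arguments: {"type":"object","properties":{"rows":{"type":"array"},"force":{"type":"number"}},"required":["rows"]}

```bash
mkdir -p pics; cat > h.py <<'E'
import numpy as np, cv2
from workcell import manip
def save(n,f):
    r=manip.read_camera(n); np.savez(f'pics/{f}.npz',**{k:v for k,v in r.items() if k!='name'}); cv2.imwrite(f'pics/{f}.png',r['color'][:,:,::-1]); return r
E
python3 - <<'E'
from h import *
o=manip.get_obs(); print({k:np.round(v,4) for k,v in o.items()}, manip.tcp_to_grasp)
for n in('top','side','wrist'):
    r=save(n,n+'0'); print(n,r['intrinsics'].tolist(),r.get('rvec'),r.get('tvec'),r.get('mount'))
E
```

```text
{'clock': np.float64(0.0), 'joint_positions': array([ 1.1837,  0.0528,  1.4017,  0.    ,  1.6886, -0.0703]), 'joint_velocities': array([ 0.0002,  0.0012, -0.001 , -0.0007, -0.0012,  0.0012]), 'joint_torque': array([-3.00000e-04, -3.81669e+01, -3.60192e+01, -1.00000e-04,
        6.10000e-03, -0.00000e+00]), 'eef_pos': array([0.1634, 0.4986, 0.2305]), 'ee_rot': array([-4.9550e-01, -3.1019e+00,  2.4000e-03]), 'ft_force': array([ 0.2837,  0.4843, -0.856 ]), 'torque': array([0.0294, 0.0254, 0.0169]), 'grip_force': np.float64(0.0), 'width': np.float64(0.0853)} 0.0187
top [[483.87662426774966, 0.0, 328.7124727798924], [0.0, 483.87662426774966, 197.19632116463842], [0.0, 0.0, 1.0]] [ 2.15436737 -2.11041882  0.18783835] [0.00325589 0.60498213 0.95889656] None
side [[384.13849511906085, 0.0, 321.46272163771016], [0.0, 384.13849511906085, 195.04820224358633], [0.0, 0.0, 1.0]] [ 2.10866644 -0.43772938  0.21898859] [-0.56398375  0.17440301  0.57962866] None
wrist [[339.55106695791153, 0.0, 320.53646113883815], [0.0, 339.55106695791153, 204.35043988462425], [0.0, 0.0, 1.0]] None None [[-9.69847449e-05 -9.62770593e-01 -2.70319765e-01  6.81993665e-02]
 [ 9.99999910e-01 -2.05257771e-04  3.72268043e-04  2.94521340e-04]
 [-4.13893957e-04 -2.70319704e-01  9.62770526e-01 -1.42008758e-01]
 [ 0.00000000e+00  0.00000000e+00  0.00000000e+00  1.00000000e+00]]
```

View pics/top0.png

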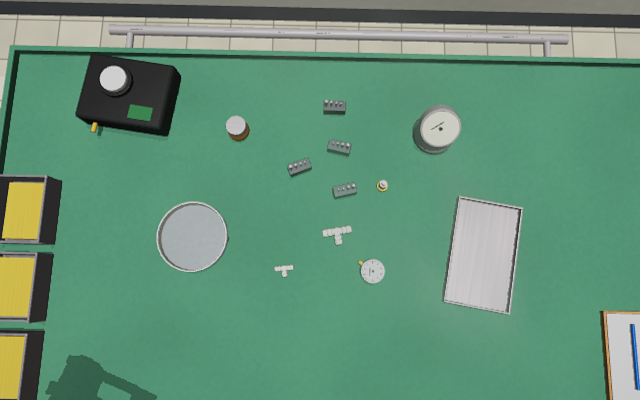

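View pics/side0.png

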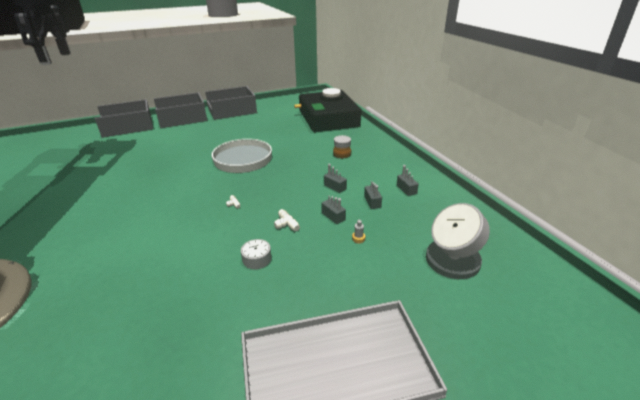

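Top view: hex-holder candidates are at (300,167), (340,147), (345,190) and (335,107). "Farthest left" (+y is image left) means (300,167). Large tee (338,233), small tee (285,270), gauge (373,271) with stub up-left, valve (382,185). Tin (192,237), tray (483,255), jar (237,128), ref gauge (438,130). I'll check this in a close crop.

```bash
cat >> h.py <<'E'
def ray(r,u,v):
    K=r['intrinsics']; R=cv2.Rodrigues(np.array(r['rvec']))[0]; t=np.array(r['tvec'])
    d=R.T@np.linalg.inv(K)@[u,v,1]; return -R.T@t,d
def onz(r,u,v,z):
    c,d=ray(r,u,v); return c+d*(z-c[2])/d[2]
def proj(r,p):
    return cv2.projectPoints(np.array(p,float).reshape(-1,1,3),np.array(r['rvec']),np.array(r['tvec']),r['intrinsics'],None)[0].reshape(-1,2)
def tri(a,ua,b,ub):
    c1,d1=ray(a,*ua); c2,d2=ray(b,*ub)
    s=np.linalg.lstsq(np.c_[d1,-d2],c2-c1,rcond=None)[0]
    p,q=c1+d1*s[0],c2+d2*s[1]; return (p+q)/2,np.linalg.norm(p-q)
E
python3 - <<'E'
from h import *
t=np.load('pics/top0.npz'); s=np.load('pics/side0.npz')
for n,u,v,z in [('hex',300,167,.028),('h2',340,147,.028),('h3',345,190,.028),('h4',335,107,.028),('ltee',338,233,.018),('stee',285,270,.012),('gauge',373,271,.026),('valve',382,185,.042),('tin',192,237,.022),('jar',237,128,.045),('tray',483,255,.018),('c1',460,198,.018),('c2',522,208,.018),('c3',509,313,.018),('c4',444,302,.018)]:
    p=onz(t,u,v,z); print(n,p.round(3),proj(s,p).round(0)[0])
a=cv2.imread('pics/top0.png')[90:290,260:400]; b=cv2.imread('pics/side0.png')[155:275,215:430]
A=cv2.resize(a,None,fx=3,fy=3,interpolation=cv2.INTER_CUBIC);cv2.imwrite('pics/cropA.png',A[:600])
B=cv2.resize(b,None,fx=3.6,fy=3.6,interpolation=cv2.INTER_CUBIC);cv2.imwrite('pics/cropB.png',B); print(A.shape,B.shape)
E
```

```text
hex [0.674 0.079 0.028] [333. 177.]
h2 [ 0.721 -0.007  0.028] [371. 192.]
h3 [ 0.625 -0.019  0.028] [331. 206.]
h4 [0.812 0.006 0.028] [405. 180.]
ltee [ 0.534 -0.006  0.018] [284. 217.]
stee [0.453 0.105 0.012] [231. 200.]
gauge [ 0.455 -0.08   0.026] [254. 249.]
valve [ 0.635 -0.097  0.042] [354. 220.]
tin [0.518 0.304 0.022] [240. 151.]
jar [0.753 0.217 0.045] [339. 140.]
tray [ 0.493 -0.314  0.018] [331. 357.]
c1 [ 0.615 -0.268  0.018] [395. 302.]
c2 [ 0.596 -0.402  0.018] [442. 388.]
c3 [ 0.374 -0.364  0.018] [249. 436.]
c4 [ 0.394 -0.229  0.018] [239. 332.]
(600, 420, 3) (432, 774, 3)
```

View pics/cropA.png

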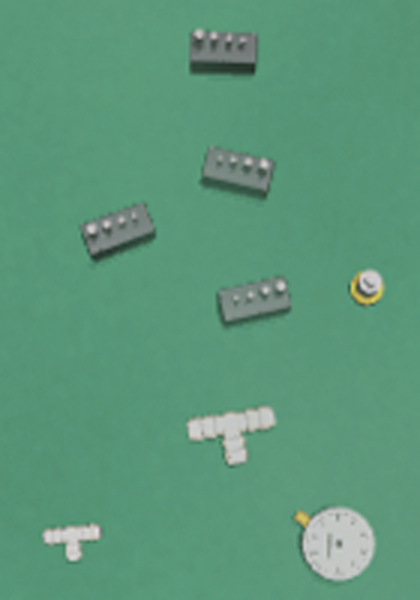

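View pics/cropB.png

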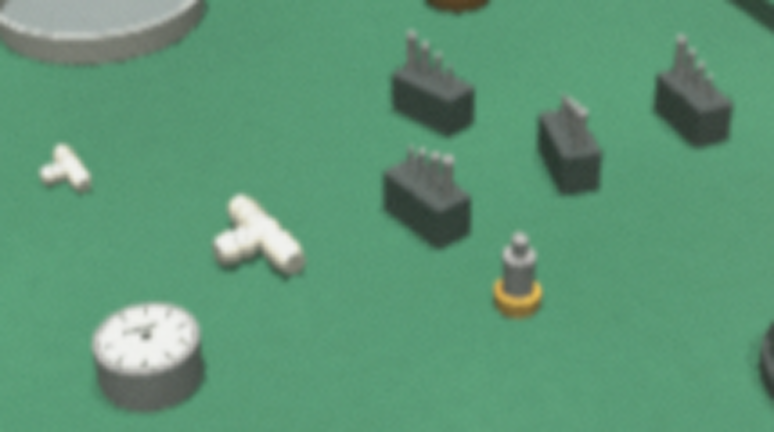

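Rough poses from the top view agree with the side view. The chosen hex holder (300,167) is clearly the one farthest to +y, standing upright. I'll bring the wrist camera over the parts for a finer measurement.

```bash
cat >> h.py <<'E'
from scipy.spatial.transform import Rotation as Ro
def go(x,y,z,yaw):
    "print tool-axis shift (m), turn (deg) to TCP x,y,z with tool y at yaw deg from world y"
    o=manip.get_obs(); R=Ro.from_rotvec(o['ee_rot']); T=Ro.from_euler('z',yaw,degrees=True)*Ro.from_rotvec([0,np.pi,0])
    print('t',round(float(o['clock']),1),'shift',(R.inv().apply(np.array([x,y,z])-o['eef_pos'])).round(4),'turn',(R.inv()*T).as_rotvec(degrees=True).round(1))
def wrist(f):
    o=manip.get_obs(); r=dict(save('wrist',f)); M=np.eye(4); M[:3,:3]=Ro.from_rotvec(o['ee_rot']).as_matrix(); M[:3,3]=o['eef_pos']
    W=np.linalg.inv(M@r['mount']); r['rvec']=cv2.Rodrigues(W[:3,:3])[0].ravel(); r['tvec']=W[:3,3]; np.savez(f'pics/{f}.npz',**r); return r
E
python3 -c "
from h import *
go(.52,.03,.2,0)"
```

```text
t 0.1 shift [-0.4848 -0.3342  0.031 ] turn [ -0.1  -0.  -18.2]
```

Request:
{"op": "step_arm", "data": {"rows": [[-0.485, -0.334, 0.031, 0, 0, -18.2, -1], [-0.485, -0.334, 0.031, 0, 0, -18.2, -1], [-0.485, -0.334, 0.031, 0, 0, -18.2, -1], [-0.485, -0.334, 0.031, 0, 0, -18.2, -1], [-0.485, -0.334, 0.031, 0, 0, -18.2, -1], [-0.485, -0.334, 0.031, 0, 0, -18.2, -1], [-0.485, -0.334, 0.031, 0, 0, -18.2, -1], [-0.485, -0.334, 0.031, 0, 0, -18.2, -1], [-0.485, -0.334, 0.031, 0, 0, -18.2, -1], [-0.485, -0.334, 0.031, 0, 0, -18.2, -1]]}}

```text
clock: 0.98
eef_pos: [0.4125, 0.1712, 0.2096]
ee_rot: [-0.001, 3.141, 0.0]
ft_force: [1.2, 0.1, 0.1]
width: 0.0853
grip_force: 0.0
```

```bash
python3 -c "
from h import *
go(.52,.03,.2,0)"
```

```text
t 1.0 shift [-0.1074 -0.1413  0.0096] turn [0.  0.  0.1]
```

Request:
{"op": "step_arm", "data": {"rows": [[-0.104, -0.137, 0.009, 0, 0, 0, -1], [-0.104, -0.137, 0.009, 0, 0, 0, -1], [-0.104, -0.137, 0.009, 0, 0, 0, -1], [-0.104, -0.137, 0.009, 0, 0, 0, -1], [-0.104, -0.137, 0.009, 0, 0, 0, -1], [-0.104, -0.137, 0.009, 0, 0, 0, -1], [-0.104, -0.137, 0.009, 0, 0, 0, -1]]}}

```text
clock: 1.57
eef_pos: [0.5156, 0.0363, 0.2003]
ee_rot: [0.0, -3.14, -0.001]
ft_force: [-0.1, 0.4, 0.2]
width: 0.0859
grip_force: 0.0
```

```bash
python3 -c "
from h import *
print(manip.get_obs()['eef_pos']); wrist('w1')"
```

```text
[0.51559068 0.03634125 0.20032041]
```

Request:
{"op": "step_arm", "data": {"rows": [[-0.05, -0.07, 0, 0, 0, 0, -1], [-0.05, -0.07, 0, 0, 0, 0, -1], [-0.05, -0.07, 0, 0, 0, 0, -1], [-0.05, -0.07, 0, 0, 0, 0, -1], [-0.05, -0.07, 0, 0, 0, 0, -1]]}}

```text
clock: 2.03
eef_pos: [0.5655, -0.0323, 0.2009]
ee_rot: [0.003, -3.141, -0.001]
ft_force: [-1.1, 0.2, -0.1]
width: 0.0854
grip_force: 0.0
```

```bash
python3 -c "
from h import *
print(manip.get_obs()['eef_pos']); wrist('w2')
a,b=cv2.imread('pics/w1.png'),cv2.imread('pics/w2.png')
"
```

```text
[ 0.56551602 -0.03229764  0.20088702]
```

View pics/w1.png

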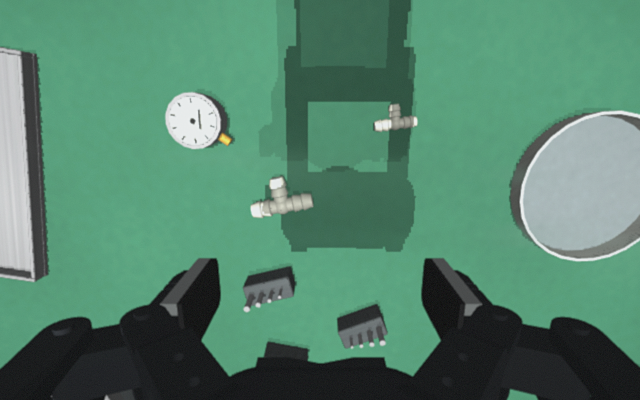

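View pics/w2.png

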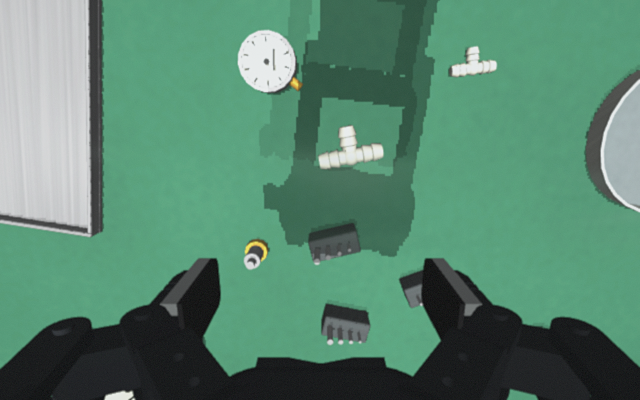

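Wrist views (image up = towards the base): w1 has gauge dial at (193,120), large tee (281,200), small tee (395,120), hex holder h3 (270,287) and the chosen one (362,325). w2 has gauge (267,62), large tee (349,150), small tee (473,64), valve foot (257,249)/tip (251,262). Next: triangulate, then segment to get yaws.

```bash
python3 - <<'E'
from h import *
a,b=np.load('pics/w1.npz'),np.load('pics/w2.npz')
t,s=np.load('pics/top0.npz'),np.load('pics/side0.npz')
for n,p,q in [('dial',(193,120),(267,62)),('stub tip',(227,141),(297,87)),('lt stemtop',(277,179),(347,127)),('lt runL',(251,210),(319,162)),('lt runR',(313,200),(383,151)),('st L',(374,127),(449,73)),('st R',(417,121),(496,65)),('st stem',(393,105),(472,47))]:
    print(n,*tri(a,p,b,q))
print('valve tip',*tri(b,(251,262),s,(359.4,220.8)), 'top/side',*tri(t,(383.3,183.3),s,(359.4,220.8)))
print('hex key1 base?',[proj(a,p).round(0)[0] for p in [(.674,.079,.028),(.625,-.019,.028)]])
print('tin rim top', [tri(t,p,s,q)[0].round(3) for p,q in [((192,237),(242,153))]])
def seg(r,box,z,name):
    c=cv2.cvtColor(r['color'],cv2.COLOR_RGB2HSV); x0,y0,x1,y1=box
    m=np.zeros(c.shape[:2],np.uint8); m[y0:y1,x0:x1]=((c[...,1]<70)&(c[...,2]>80))[y0:y1,x0:x1]
    m=cv2.morphologyEx(m,cv2.MORPH_OPEN,np.ones((3,3)))
    cs=cv2.findContours(m,cv2.RETR_EXTERNAL,cv2.CHAIN_APPROX_NONE)[0]; k=max(cs,key=cv2.contourArea).reshape(-1,2)
    P=np.array([onz(r,u,v,z)[:2] for u,v in k])
    R=cv2.minAreaRect((P*1000).astype(np.float32)); print(name,'rect mm',np.round(R[0],1),np.round(R[1],1),round(R[2],1), 'area c',P.mean(0).round(4), 'circ',cv2.minEnclosingCircle((P*1000).astype(np.float32)))
seg(a,(240,165,325,225),.009,'lt a');seg(b,(305,115,395,180),.009,'lt b')
seg(a,(365,95,425,140),.006,'st a');seg(b,(440,35,505,85),.006,'st b')
seg(a,(155,82,230,155),.026,'g a');seg(b,(225,20,305,100),.026,'g b')
for n in 'ab':
    im=(a if n=='a' else b)['color'][:,:,::-1]
    np.save('pics/'+n,im)
A=cv2.resize(a['color'][270:370,320:420,::-1],(500,500),interpolation=cv2.INTER_CUBIC);B=cv2.resize(b['color'][230:280,230:280,::-1],(300,300),interpolation=cv2.INTER_CUBIC)
A=cv2.copyMakeBorder(A,0,0,0,300,cv2.BORDER_CONSTANT);A[:300,500:]=B;cv2.imwrite('pics/cropC.png',A)
E
```

```text
dial [ 0.4574267  -0.07929796  0.02317798] 0.0011579249849182362
stub tip [ 0.47745005 -0.05420775  0.00733923] 0.0004295862255319828
lt stemtop [ 0.51404381 -0.0066085   0.01088348] 0.00038826127680078616
lt runL [ 0.54697857 -0.03379975  0.0105183 ] 0.001314720791651471
lt runR [0.5367386  0.02919862 0.00807289] 0.0004887839896982057
st L [4.64341240e-01 8.93402701e-02 3.82200981e-04] 8.158583588797555e-05
st R [0.45826082 0.12881575 0.00876254] 0.0001130413690555368
st stem [0.44343532 0.10476627 0.00951423] 0.0005395083540729176
valve tip [ 0.64302672 -0.09986667  0.03965401] 0.003703036329556488 top/side [ 0.6416165  -0.1005714   0.04101953] 0.005046984099350388
hex key1 base? [array([360., 329.]), array([267., 288.])]
tin rim top [array([0.521, 0.305, 0.016])]
lt a rect mm [531.7  -5.1] [39.5 65.1] 9.5 area c [ 0.5365 -0.0039] circ ((541.619873046875, -3.456071376800537), 32.68449401855469)
lt b rect mm [531.6  -4.4] [38.8 64.5] 10.5 area c [ 0.5364 -0.0038] circ ((543.3070068359375, -2.1756973266601562), 32.36602020263672)
st a rect mm [454.  108.2] [24.5 41.8] 6.5 area c [0.4572 0.108 ] circ ((461.23388671875, 108.98517608642578), 21.18110466003418)
st b rect mm [454.1 108.2] [24.6 42.4] 7.9 area c [0.4571 0.1085] circ ((460.9873352050781, 109.11416625976562), 21.39534568786621)
g a rect mm [457.4 -79.1] [50.3 49.2] 90.0 area c [ 0.4572 -0.0786] circ ((457.5009765625, -78.53030395507812), 26.004436492919922)
g b rect mm [457.9 -79. ] [50.6 50.1] 45.2 area c [ 0.4576 -0.079 ] circ ((457.8564758300781, -79.0067367553711), 25.735733032226562)
```

View pics/cropC.png

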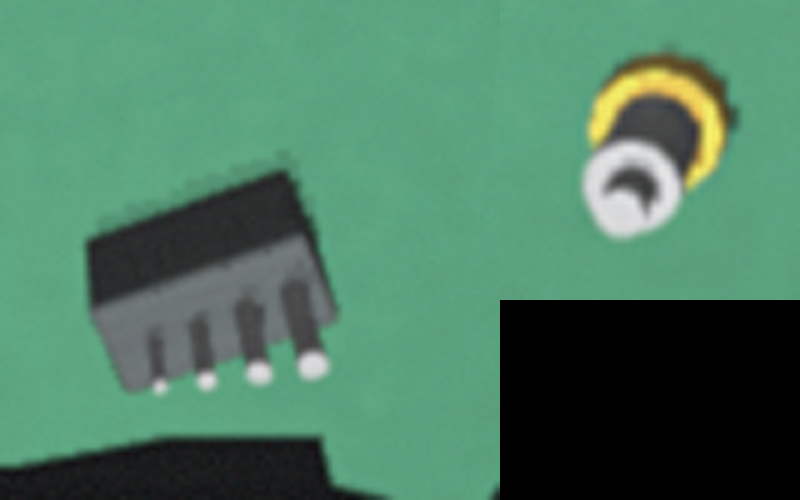

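```bash
python3 - <<'E'
from h import *
a,b=np.load('pics/w1.npz'),np.load('pics/w2.npz'); t,s=np.load('pics/top0.npz'),np.load('pics/side0.npz')
C=np.array([(92,307),(300,233),(337,315),(128,392)])/5+[320,270]
P=np.array([onz(a,u,v,.028) for u,v in C]); print(P.round(4),P.mean(0).round(4)); print([np.linalg.norm(P[i]-P[(i+1)%4]).round(4) for i in range(4)])
d=P[1]-P[0]; print('yaw of long axis from world y',np.degrees(np.arctan2(-d[0],d[1])))
Q=[onz(a,*(np.array(q)/5+[320,270]),0) for q in[(88,240),(287,170)]]; print('bottom edge',np.round(Q,4))
print('side proj of keys mid base',proj(s,P.mean(0)))
print('valve foot',onz(b,256.5,252.7,.010),'tip',onz(b,250,267,.042))
print('tri valve tip', tri(b,(250,266.5),s,(359.4,220.8)), proj(t,[.6355,-.100,.042]),proj(s,[.6355,-.1,.042]))
g=np.array([.4575,-.079]);print('stub dir from x',np.degrees(np.arctan2(*( np.array([.4775,-.0545])-g)[::-1])))
# tin rim ellipse, top
for r,box in((t,(145,190,240,285)),):
    c=cv2.cvtColor(r['color'],cv2.COLOR_RGB2HSV); m=np.zeros(c.shape[:2],np.uint8);x0,y0,x1,y1=box;m[y0:y1,x0:x1]=(c[...,1]<70)[y0:y1,x0:x1]
    k=max(cv2.findContours(m,cv2.RETR_EXTERNAL,cv2.CHAIN_APPROX_NONE)[0],key=cv2.contourArea).reshape(-1,2)
    p=np.array([onz(r,u,v,.022)[:2] for u,v in k],np.float32); print('tin',cv2.fitEllipse(p*1000))
E
```

```text
[[0.6772 0.0559 0.028 ]
 [0.6591 0.0997 0.028 ]
 [0.6793 0.1086 0.028 ]
 [0.6987 0.0641 0.028 ]] [0.6786 0.0821 0.028 ]
[np.float64(0.0474), np.float64(0.0221), np.float64(0.0486), np.float64(0.023)]
yaw of long axis from world y 22.51612510734335
bottom edge [[0.6797 0.0565 0.    ]
 [0.6614 0.1016 0.    ]]
side proj of keys mid base [[334.17422733 176.2645337 ]]
valve foot [ 0.64426476 -0.09962607  0.01      ] tip [ 0.64517739 -0.10019536  0.042     ]
tri valve tip (array([ 0.64483857, -0.10035731,  0.0408351 ]), np.float64(0.000682184335513325)) [[383.49959852 184.91024527]] [[354.83182306 221.34952829]]
stub dir from x 50.774325902663335
tin ((520.8933715820312, 304.8085632324219), (148.857177734375, 150.71522521972656), 164.83583068847656)
```

Measured sizes match the text (tees 39×65 and 24.5×42 mm, gauge 50 mm, hex ≈24×49 mm, valve tip at z 41 mm). I start with the large tee.

```bash
python3 - <<'E'
from h import *
go(.532,-.005,.06,-80)
t,s=np.load('pics/top0.npz'),np.load('pics/side0.npz')
for p,q in [((460,198),(402,305)),((444,302),(244,340))]: print(tri(t,p,s,q))
E
```

```text
t 2.1 shift [0.0334 0.0271 0.1411] turn [ 0.  -0.  80.2]
(array([ 0.62048398, -0.27234108,  0.01086255]), np.float64(0.008956350292462925))
(array([ 0.39611617, -0.23292548,  0.00337777]), np.float64(0.005292879054323121))
```

Request:
{"op": "step_arm", "data": {"rows": [[0.033, 0.027, 0.141, 0, 0, 80, -1], [0.033, 0.027, 0.141, 0, 0, 80, -1], [0.033, 0.027, 0.141, 0, 0, 80, -1], [0.033, 0.027, 0.141, 0, 0, 80, -1], [0.033, 0.027, 0.141, 0, 0, 80, -1], [0.033, 0.027, 0.141, 0, 0, 80, -1], [0.033, 0.027, 0.141, 0, 0, 80, -1], [0.033, 0.027, 0.141, 0, 0, 80, -1], [0.033, 0.027, 0.141, 0, 0, 80, -1], [0.033, 0.027, 0.141, 0, 0, 80, -1]]}}

```text
clock: 2.92
eef_pos: [0.5325, -0.0051, 0.0605]
ee_rot: [1.842, 2.544, 0.001]
ft_force: [0.2, 0.2, -0.1]
width: 0.0857
grip_force: 0.0
```

```bash
python3 -c "
from h import *
go(.532,-.005,.003,-80)"
```

```text
t 2.9 shift [ 0.0002 -0.0005  0.0575] turn [0.1 0.  8.2]
```

Request:
{"op": "step_arm", "data": {"rows": [[0, 0, 0.03, 0, 0, 8, -1], [0, 0, 0.057, 0, 0, 8, -1], [0, 0, 0.057, 0, 0, 8, -1], [0, 0, 0.057, 0, 0, 8, 1], [0, 0, 0.057, 0, 0, 8, 1], [0, 0, 0.057, 0, 0, 8, 1], [0, 0, 0.057, 0, 0, 8, 1], [0, 0, 0.057, 0, 0, 8, 1], [0, 0, 0.057, 0, 0, 8, 1], [0, 0, 0.057, 0, 0, 8, 1]], "force": 40}}

```text
clock: 3.75
eef_pos: [0.5342, -0.0067, 0.0049]
ee_rot: [2.008, 2.412, 0.004]
ft_force: [-1.3, 1.0, 6.0]
width: 0.0364
grip_force: 40.0
```

Request:
{"op": "step_arm", "data": {"rows": [[0, 0, -0.04, 0, 0, 0, 1], [0, 0, -0.08, 0, 0, 0, 1], [0, 0, -0.12, 0, 0, 0, 1], [0, 0, -0.15, 0, 0, 0, 1], [0, 0, -0.15, 0, 0, 0, 1]]}}

```text
clock: 4.17
eef_pos: [0.5363, -0.007, 0.1619]
ee_rot: [2.002, 2.405, 0.013]
ft_force: [0.7, -0.2, -0.2]
width: 0.0369
grip_force: 40.5
```

```bash
python3 -c "
from h import *
go(.47,-.30,.17,-10)"
```

```text
t 4.2 shift [-0.2761 -0.1182 -0.0088] turn [  0.6   0.7 -69.6]
```

Request:
{"op": "step_arm", "data": {"rows": [[-0.276, -0.118, -0.014, 0, 0, -70, 1], [-0.276, -0.118, -0.014, 0, 0, -70, 1], [-0.276, -0.118, -0.014, 0, 0, -70, 1], [-0.276, -0.118, -0.014, 0, 0, -70, 1], [-0.276, -0.118, -0.014, 0, 0, -70, 1], [-0.276, -0.118, -0.014, 0, 0, -70, 1], [-0.276, -0.118, -0.014, 0, 0, -70, 1], [-0.276, -0.118, -0.014, 0, 0, -70, 1], [-0.276, -0.118, -0.014, 0, 0, -70, 1], [-0.276, -0.118, -0.014, 0, 0, -70, 1]]}}

```text
clock: 5.0
eef_pos: [0.466, -0.3017, 0.1668]
ee_rot: [0.35, 3.122, -0.0]
ft_force: [0.2, 0.6, -0.2]
width: 0.0363
grip_force: 40.5
```

Request:
{"op": "step_arm", "data": {"rows": [[0, 0, 0, 0, 0, 0, 1], [0, 0, 0, 0, 0, 0, 1], [0, 0, 0, 0, 0, 0, 1]]}}

```text
clock: 5.25
eef_pos: [0.467, -0.2992, 0.1669]
ee_rot: [0.359, 3.121, -0.0]
ft_force: [0.3, 0.7, 0.2]
width: 0.0366
grip_force: 40.5
```

```bash
python3 -c "
from h import *
print(manip.get_obs()['eef_pos']); wrist('w3')"
```

```text
[ 0.46698872 -0.29922228  0.16686512]
```

View pics/w3.png

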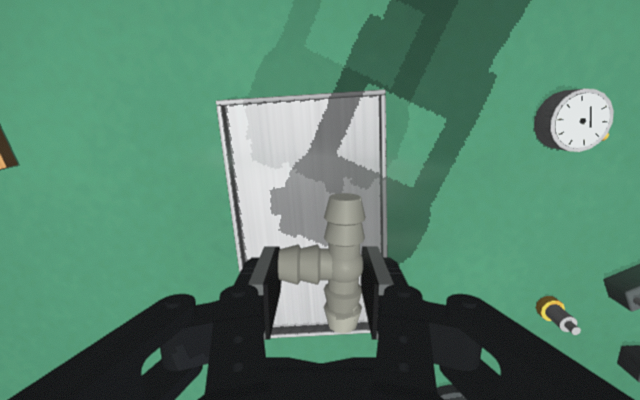

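The tee is held level between the pads; tray rim corners in w3 at (218,102), (384,92), and lower edge near (370,334).

```bash
python3 - <<'E'
from h import *
a,b,c=[np.load(f'pics/w{i}.npz') for i in(1,2,3)]
p=[onz(c,*q,.018) for q in((218,102),(384,92),(369,334))]; print(np.round(p,4),np.linalg.norm(p[0]-p[1]),np.linalg.norm(p[2]-p[1]))
print('c1 in w2,w1 expected z.018',proj(b,p[2]),proj(a,p[2]))
print('height tri c1 w3/w2',tri(c,(369,334),b,(92,235)), 'w3/w1',tri(c,(369,334),a,(36,279)))
d=p[2]-p[1]; u=d/np.linalg.norm(d); w=(p[1]-p[0])/.14; ctr=(p[0]+p[2])/2
print('centre',ctr.round(4),'axis deg',np.degrees(np.arctan2(u[1],u[0])),'ctr2',p[1]+u*.115-np.array([-u[1],u[0],0])*.07)
d=tri(c,(369,334),b,(92,235))[0]
E
```

```text
[[ 0.3762 -0.364   0.018 ]
 [ 0.3995 -0.23    0.018 ]
 [ 0.622  -0.2854  0.018 ]] 0.1359903335477288 0.2292853770396529
c1 in w2,w1 expected z.018 [[ 71.71899172 235.40794465]] [[ 15.9782334 280.5398442]]
height tri c1 w3/w2 (array([ 0.63398359, -0.28388471, -0.00419005]), np.float64(0.008466339659565692)) w3/w1 (array([ 0.63421846, -0.28499089, -0.00259722]), np.float64(0.005595102691661085))
centre [ 0.4991 -0.3247  0.018 ] axis deg -13.979234130293506 ctr2 [ 0.49417999 -0.32572632  0.018     ]
```

```bash
python3 -c "
from h import *
go(.428,-.304,.05,-10)"
```

```text
t 5.3 shift [ 0.0369 -0.0136  0.1168] turn [ 0.   0.  -3.1]
```

Request:
{"op": "step_arm", "data": {"rows": [[0.037, -0.013, 0.04, 0, 0, -3, 1], [0.037, -0.013, 0.08, 0, 0, -3, 1], [0.037, -0.013, 0.117, 0, 0, -3, 1], [0.037, -0.013, 0.117, 0, 0, -3, 1], [0.037, -0.013, 0.14, 0, 0, -3, 1], [0.037, -0.013, 0.152, 0, 0, -3, 1], [0.037, -0.013, 0.152, 0, 0, -3, 1], [0.037, -0.013, 0.152, 0, 0, -3, 1]]}}

```text
clock: 5.97
eef_pos: [0.4285, -0.304, 0.0158]
ee_rot: [0.273, 3.129, -0.0]
ft_force: [0.5, -0.0, 1.0]
width: 0.0364
grip_force: 40.5
```

```bash
python3 -c "
from h import *
go(.428,-.304,.009,-10)"
```

```text
t 6.0 shift [ 0.0005 -0.0001  0.0068] turn [-0.  0.  0.]
```

Request:
{"op": "step_arm", "data": {"rows": [[0, 0, 0.003, 0, 0, 0, 1], [0, 0, 0.006, 0, 0, 0, 1], [0, 0, 0.006, 0, 0, 0, 1], [0, 0, 0.006, 0, 0, 0, -0.3], [0, 0, 0.006, 0, 0, 0, -0.3], [0, 0, 0.006, 0, 0, 0, -0.3], [0, 0, -0.03, 0, 0, 0, -0.3], [0, 0, -0.07, 0, 0, 0, -0.3], [0, 0, -0.1, 0, 0, 0, -0.3], [0, 0, -0.1, 0, 0, 0, -0.3]]}}

```text
clock: 6.8
eef_pos: [0.4306, -0.3062, 0.1226]
ee_rot: [0.272, 3.119, -0.011]
ft_force: [0.8, -0.3, 0.6]
width: 0.0553
grip_force: 0.0
```

```bash
python3 -c "
from h import *
wrist('w4');go(.458,-.079,.09,-110)"
```

```text
t 6.8 shift [0.0115 0.228  0.0282] turn [  0.2   0.5 100. ]
```

View pics/w4.png

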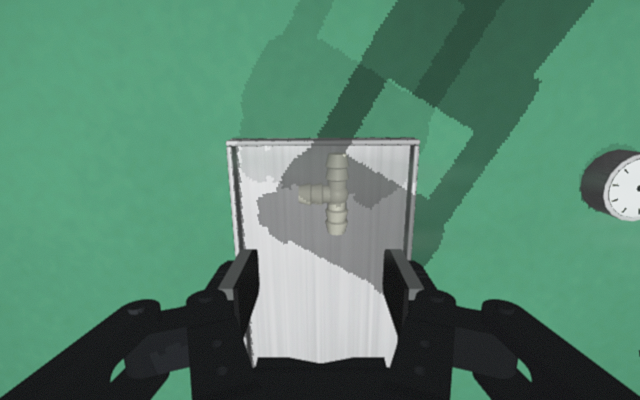

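The large tee lies flat in the near end of the tray at (322,193). Next the gauge, gripped at yaw 20° (59° away from the stub).

```bash
python3 -c "
from h import *
go(.458,-.079,.07,20)"
```

```text
t 6.8 shift [0.0116 0.2281 0.0482] turn [ -0.3   0.4 -30. ]
```

Request:
{"op": "step_arm", "data": {"rows": [[0.012, 0.228, 0.0, 0, 0, -30, -1], [0.012, 0.228, 0.0, 0, 0, -30, -1], [0.012, 0.228, 0.0, 0, 0, -30, -1], [0.012, 0.228, 0.044, 0, 0, -30, -1], [0.012, 0.228, 0.044, 0, 0, -30, -1], [0.012, 0.228, 0.044, 0, 0, -30, -1], [0.012, 0.228, 0.044, 0, 0, -30, -1], [0.012, 0.228, 0.044, 0, 0, -30, -1], [0.012, 0.228, 0.044, 0, 0, -30, -1]]}}

```text
clock: 7.6
eef_pos: [0.4554, -0.0777, 0.0705]
ee_rot: [0.547, -3.093, 0.0]
ft_force: [0.1, -0.5, 0.3]
width: 0.0857
grip_force: 0.0
```

```bash
python3 -c "
from h import *
go(.458,-.079,.003,20)"
```

```text
t 7.6 shift [-0.002  -0.0021  0.0675] turn [-0. -0.  0.]
```

Request:
{"op": "step_arm", "data": {"rows": [[-0.002, -0.001, 0.03, 0, 0, 0, -1], [-0.002, -0.001, 0.066, 0, 0, 0, -1], [-0.002, -0.001, 0.066, 0, 0, 0, -1], [-0.002, -0.001, 0.066, 0, 0, 0, -1], [-0.002, -0.001, 0.066, 0, 0, 0, 1], [-0.002, -0.001, 0.066, 0, 0, 0, 1], [-0.002, -0.001, 0.066, 0, 0, 0, 1], [-0.002, -0.001, 0.066, 0, 0, 0, 1], [-0.002, -0.001, 0.066, 0, 0, 0, 1], [-0.002, -0.001, 0.066, 0, 0, 0, 1]]}}

```text
clock: 8.43
eef_pos: [0.4592, -0.0781, 0.0071]
ee_rot: [-0.546, 3.09, -0.003]
ft_force: [-1.6, -0.2, 6.3]
width: 0.0481
grip_force: 41.3
```

Request:
{"op": "step_arm", "data": {"rows": [[0, 0, -0.02, 0, 0, 0, 1], [0, 0, -0.05, 0, 0, 0, 1], [0, 0, -0.09, 0, 0, 0, 1], [0, 0, -0.12, 0, 0, 0, 1], [0, 0, -0.12, 0, 0, 0, 1]]}}

```text
clock: 8.85
eef_pos: [0.4612, -0.0784, 0.1329]
ee_rot: [-0.545, 3.081, -0.009]
ft_force: [0.2, 0.7, -0.4]
width: 0.0483
grip_force: 42.2
```

```bash
python3 -c "
from h import *
go(.502,-.317,.12,-10)"
```

```text
t 8.8 shift [ 0.0436 -0.2381  0.0142] turn [-0.3  0.7 30. ]
```

Request:
{"op": "step_arm", "data": {"rows": [[0.043, -0.238, 0.018, 0, 0, 30, 1], [0.043, -0.238, 0.018, 0, 0, 30, 1], [0.043, -0.238, 0.018, 0, 0, 30, 1], [0.043, -0.238, 0.018, 0, 0, 30, 1], [0.043, -0.238, 0.018, 0, 0, 30, 1], [0.043, -0.238, 0.018, 0, 0, 30, 1], [0.043, -0.238, 0.07, 0, 0, 30, 1], [0.043, -0.238, 0.1, 0, 0, 30, 1], [0.043, -0.238, 0.1, 0, 0, 30, 1], [0.043, -0.238, 0.1, 0, 0, 30, 1]]}}

```text
clock: 9.68
eef_pos: [0.4974, -0.3148, 0.0229]
ee_rot: [-0.272, -3.125, -0.005]
ft_force: [0.6, 0.3, 0.2]
width: 0.0481
grip_force: 42.2
```

```bash
python3 -c "
from h import *
go(.502,-.317,.012,-10)"
```

```text
t 9.7 shift [-0.005  -0.0014  0.0109] turn [ 0.1 -0.3  0. ]
```

Request:
{"op": "step_arm", "data": {"rows": [[-0.005, -0.001, 0.005, 0, 0, 0, 1], [-0.005, -0.001, 0.01, 0, 0, 0, 1], [-0.005, -0.001, 0.011, 0, 0, 0, 1], [-0.005, -0.001, 0.011, 0, 0, 0, 1], [-0.005, -0.001, 0.011, 0, 0, 0, -0.5], [-0.005, -0.001, 0.011, 0, 0, 0, -0.5], [-0.005, -0.001, 0.011, 0, 0, 0, -0.5], [-0.005, -0.001, -0.03, 0, 0, 0, -0.5], [-0.005, -0.001, -0.07, 0, 0, 0, -0.5], [-0.005, -0.001, -0.1, 0, 0, 0, -0.5]]}}

```text
clock: 10.52
eef_pos: [0.5041, -0.318, 0.1282]
ee_rot: [0.273, 3.127, -0.002]
ft_force: [0.5, -0.4, 1.1]
width: 0.064
grip_force: 0.0
```

```bash
python3 -c "
from h import *
wrist('w5');go(.68,.083,.13,-67.5)"
```

```text
t 10.6 shift [-0.1013  0.4267  0.0041] turn [ 0.   0.8 57.5]
```

Request:
{"op": "step_arm", "data": {"rows": [[-0.101, 0.427, 0, 0, 0, 57.5, -1], [-0.101, 0.427, 0, 0, 0, 57.5, -1], [-0.101, 0.427, 0, 0, 0, 57.5, -1], [-0.101, 0.427, 0, 0, 0, 57.5, -1], [-0.101, 0.427, 0, 0, 0, 57.5, -1], [-0.101, 0.427, 0, 0, 0, 57.5, -1], [-0.101, 0.427, 0, 0, 0, 57.5, -1], [-0.101, 0.427, 0, 0, 0, 57.5, -1], [-0.101, 0.427, 0, 0, 0, 57.5, -1], [-0.101, 0.427, 0, 0, 0, 57.5, -1]]}}

```text
clock: 11.4
eef_pos: [0.6616, 0.0501, 0.1249]
ee_rot: [1.749, 2.609, 0.0]
ft_force: [1.3, -1.0, -0.6]
width: 0.0853
grip_force: 0.0
```

```bash
python3 -c "
from h import *
go(.68,.083,.13,-67.5)"
```

```text
t 11.4 shift [ 0.0234  0.0295 -0.005 ] turn [ 0.   0.  -0.2]
```

Request:
{"op": "step_arm", "data": {"rows": [[0.021, 0.025, 0, 0, 0, 0, -1], [0.021, 0.025, 0, 0, 0, 0, -1], [0.021, 0.025, 0, 0, 0, 0, -1], [0.021, 0.025, 0, 0, 0, 0, -1]]}}

```text
clock: 11.73
eef_pos: [0.676, 0.0768, 0.1245]
ee_rot: [-1.744, -2.613, 0.001]
ft_force: [0.1, -0.1, -1.0]
width: 0.0854
grip_force: 0.0
```

```bash
python3 -c "
from h import *
r=wrist('w6');go(.68,.083,.003,-67.5)
c=np.array([.680,.083]);l=np.array([-np.sin(np.radians(22.5)),np.cos(np.radians(22.5))]);w=np.array([l[1],-l[0]])
im=r['color'][:,:,::-1].copy()
for z,col in((.028,(0,0,255)),(0,(255,0,0))):
    q=proj(r,[[*(c+sx*l*.025+sy*w*.012),z] for sx,sy in((1,1),(1,-1),(-1,-1),(-1,1))]); cv2.polylines(im,[q.round().astype(int)],True,col,1)
cv2.imwrite('pics/w6o.png',im)"
```

```text
t 11.8 shift [0.0048 0.0064 0.1217] turn [-0.  0. -0.]
```

View pics/w6o.png

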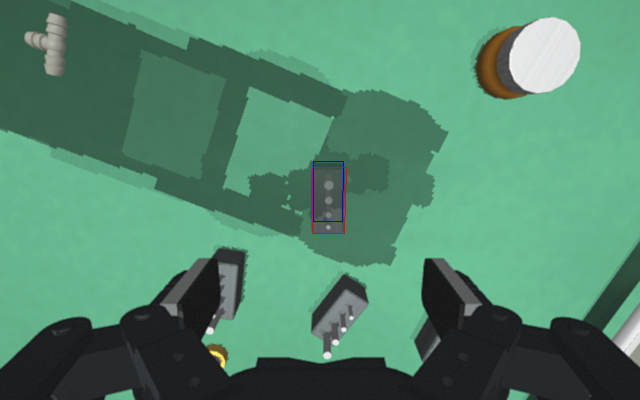

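The overlay fits the chosen holder at (328,198), and the closing axis is across its 24 mm side. Descending.

Request:
{"op": "step_arm", "data": {"rows": [[0.005, 0.006, 0.04, 0, 0, 0, -1], [0.005, 0.006, 0.08, 0, 0, 0, -1], [0.005, 0.006, 0.118, 0, 0, 0, -1], [0.005, 0.006, 0.118, 0, 0, 0, -1], [0.005, 0.006, 0.118, 0, 0, 0, 1], [0.005, 0.006, 0.118, 0, 0, 0, 1], [0.005, 0.006, 0.118, 0, 0, 0, 1], [0.005, 0.006, 0.118, 0, 0, 0, 1], [0.005, 0.006, 0.118, 0, 0, 0, 1], [0.005, 0.006, 0.118, 0, 0, 0, 1]]}}

```text
clock: 12.62
eef_pos: [0.681, 0.0841, 0.0094]
ee_rot: [1.743, 2.61, 0.003]
ft_force: [-1.0, -0.6, 5.4]
width: 0.0231
grip_force: 41.1
```

Request:
{"op": "step_arm", "data": {"rows": [[0, 0, 0, 0, 0, 0, 1], [0, 0, 0, 0, 0, 0, 1]]}}

```text
clock: 12.78
eef_pos: [0.681, 0.084, 0.0094]
ee_rot: [1.743, 2.61, 0.003]
ft_force: [-1.5, 0.0, 6.9]
width: 0.023
grip_force: 41.1
```

Request:
{"op": "step_arm", "data": {"rows": [[0, 0, -0.03, 0, 0, 0, 1], [0, 0, -0.07, 0, 0, 0, 1], [0, 0, -0.11, 0, 0, 0, 1], [0, 0, -0.13, 0, 0, 0, 1], [0, 0, -0.13, 0, 0, 0, 1]]}}

```text
clock: 13.2
eef_pos: [0.6825, 0.0844, 0.1455]
ee_rot: [1.739, 2.604, 0.012]
ft_force: [0.5, -0.4, -0.3]
width: 0.023
grip_force: 40.2
```

```bash
python3 -c "
from h import *
go(.53,-.2,.13,-10);go(.572,-.329,.13,-10)
t=np.load('pics/top0.npz');print(onz(t,437,133,.0))"
```

```text
t 13.2 shift [-0.2041 -0.2501  0.0132] turn [  0.5   0.6 -57.5]
t 13.2 shift [-0.3393 -0.2608  0.0137] turn [  0.5   0.6 -57.5]
[ 0.76593035 -0.22544167  0.        ]
```

Request:
{"op": "step_arm", "data": {"rows": [[-0.339, -0.261, 0.01, 0, 0, -57.5, 1], [-0.339, -0.261, 0.01, 0, 0, -57.5, 1], [-0.339, -0.261, 0.01, 0, 0, -57.5, 1], [-0.339, -0.261, 0.01, 0, 0, -57.5, 1], [-0.339, -0.261, 0.01, 0, 0, -57.5, 1], [-0.339, -0.261, 0.01, 0, 0, -57.5, 1], [-0.339, -0.261, 0.01, 0, 0, -57.5, 1], [-0.339, -0.261, 0.01, 0, 0, -57.5, 1], [-0.339, -0.261, 0.01, 0, 0, -57.5, 1], [-0.339, -0.261, 0.01, 0, 0, -57.5, 1]]}}

```text
clock: 14.03
eef_pos: [0.5728, -0.3108, 0.1264]
ee_rot: [-0.269, -3.129, -0.001]
ft_force: [0.3, 0.2, -1.1]
width: 0.0231
grip_force: 40.2
```

```bash
python3 -c "
from h import *
go(.572,-.329,.05,-10)"
```

```text
t 14.0 shift [-0.0024 -0.0181  0.0764] turn [ 0.  -0.1  0.2]
```

Request:
{"op": "step_arm", "data": {"rows": [[-0.003, -0.015, 0.03, 0, 0, 0, 1], [-0.003, -0.015, 0.06, 0, 0, 0, 1], [-0.003, -0.015, 0.076, 0, 0, 0, 1], [-0.003, -0.015, 0.076, 0, 0, 0, 1], [-0.003, -0.015, 0.076, 0, 0, 0, 1], [-0.003, -0.015, 0.076, 0, 0, 0, 1]]}}

```text
clock: 14.53
eef_pos: [0.5751, -0.3247, 0.0529]
ee_rot: [0.272, 3.128, -0.002]
ft_force: [-0.1, -0.5, -1.0]
width: 0.0232
grip_force: 40.2
```

```bash
python3 -c "
from h import *
wrist('w7');go(.575,-.3295,.0145,-10)"
```

```text
t 14.6 shift [-0.0002 -0.0046  0.039 ] turn [-0.1  0.2  0.1]
```

View pics/w7.png

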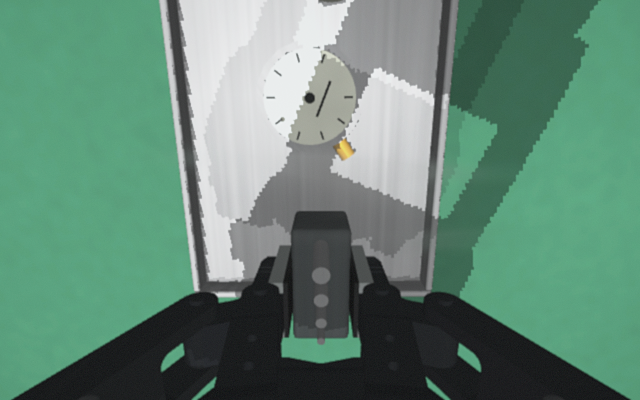

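```bash
python3 -c "
from h import *
r=np.load('pics/w7.npz');c=np.array([.501,-.317]);u=np.array([.985,-.173]);v=np.array([.173,.985])
for q,z in(((215,293),.018),((250,280),.018),((430,290),.018),((195,292),.018),((345,150),.016),((310,98),.03)):
    p=onz(r,*q,z)[:2]; print(q,p.round(4),'u,v',((p-c)@u).round(4),((p-c)@v).round(4))"
```

```text
(215, 293) [ 0.5994 -0.3913] u,v 0.1098 -0.0561
(250, 280) [ 0.5947 -0.3692] u,v 0.1014 -0.0352
(430, 290) [ 0.6191 -0.2674] u,v 0.1078 0.0693
(195, 292) [ 0.5968 -0.4026] u,v 0.1091 -0.0678
(345, 150) [ 0.5307 -0.3036] u,v 0.0269 0.0183
(310, 98) [ 0.5024 -0.3166] u,v 0.0013 0.0006
```

Request:
{"op": "step_arm", "data": {"rows": [[0.008, -0.004, 0.01, 0, 0, 0, 1], [0.008, -0.004, 0.025, 0, 0, 0, 1], [0.008, -0.004, 0.033, 0, 0, 0, 1], [0.008, -0.004, 0.037, 0, 0, 0, 1], [0.008, -0.004, 0.037, 0, 0, 0, 1], [0.008, -0.004, 0.037, 0, 0, 0, 1]]}}

```text
clock: 15.08
eef_pos: [0.5663, -0.3272, 0.0151]
ee_rot: [0.272, 3.129, -0.001]
ft_force: [0.5, 0.2, -1.5]
width: 0.0236
grip_force: 40.2
```

Request:
{"op": "step_arm", "data": {"rows": [[0, 0, 0.0015, 0, 0, 0, 1], [0, 0, 0.0015, 0, 0, 0, 1], [0, 0, 0.0015, 0, 0, 0, 0], [0, 0, 0.0015, 0, 0, 0, 0], [0, 0, 0.0015, 0, 0, 0, 0], [0, 0, -0.03, 0, 0, 0, 0], [0, 0, -0.07, 0, 0, 0, 0], [0, 0, -0.11, 0, 0, 0, 0], [0, 0, -0.13, 0, 0, 0, 0], [0, 0, -0.13, 0, 0, 0, 0]]}}

```text
clock: 15.92
eef_pos: [0.5681, -0.3286, 0.1523]
ee_rot: [0.272, 3.119, -0.009]
ft_force: [-0.3, 0.3, 0.2]
width: 0.0425
grip_force: 0.0
```

```bash
python3 -c "
from h import *
go(.6445,-.1,.12,-85)"
```

```text
t 15.9 shift [-0.0353  0.2386  0.0316] turn [ 0.2  0.7 75. ]
```

Request:
{"op": "step_arm", "data": {"rows": [[-0.035, 0.239, 0.027, 0, 0, 75, 0], [-0.035, 0.239, 0.027, 0, 0, 75, 0], [-0.035, 0.239, 0.027, 0, 0, 75, 0], [-0.035, 0.239, 0.027, 0, 0, 75, 0], [-0.035, 0.239, 0.027, 0, 0, 75, 0], [-0.035, 0.239, 0.027, 0, 0, 75, -0.5], [-0.035, 0.239, 0.027, 0, 0, 75, -0.5], [-0.035, 0.239, 0.027, 0, 0, 75, -0.5], [-0.035, 0.239, 0.027, 0, 0, 75, -0.5], [-0.035, 0.239, 0.027, 0, 0, 75, -0.5]]}}

```text
clock: 16.75
eef_pos: [0.6414, -0.0973, 0.1164]
ee_rot: [-2.033, -2.394, 0.001]
ft_force: [-0.2, -0.0, -0.2]
width: 0.0643
grip_force: 0.0
```

Request:
{"op": "step_arm", "data": {"rows": [[0, 0, 0, 0, 0, 3.5, -0.5], [0, 0, 0, 0, 0, 3.5, -0.5], [0, 0, 0, 0, 0, 3.5, -0.5]]}}

```text
clock: 17.0
eef_pos: [0.6414, -0.0978, 0.1167]
ee_rot: [-2.096, -2.339, 0.0]
ft_force: [-0.5, -0.2, -0.6]
width: 0.0642
grip_force: 0.0
```

```bash
python3 -c "
from h import *
r=wrist('w8');go(.6445,-.1,.013,-85)
im=r['color'][:,:,::-1].copy(); th=np.linspace(0,6.28,30)
for z,R,col in((.0,.012,(255,0,0)),(.01,.012,(0,0,255)),(.032,.008,(255,0,255))):
    cv2.polylines(im,[proj(r,[[.6445+R*np.cos(a),-.1+R*np.sin(a),z] for a in th]).round().astype(int)],True,col,1)
cv2.imwrite('pics/w8o.png',im)"
```

```text
t 17.1 shift [-0.0026  0.0029  0.1038] turn [-0.  -0.   1.3]
```

View pics/w8o.png

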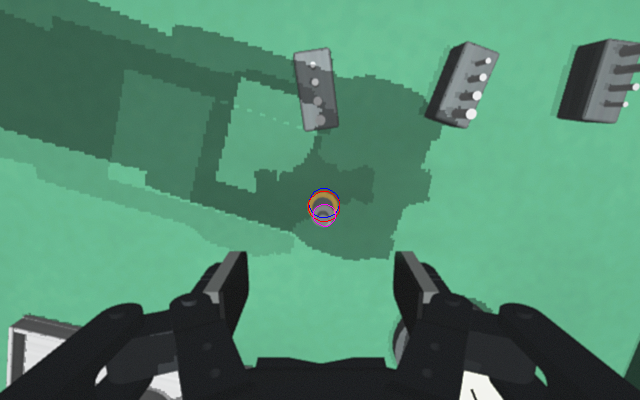

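Request:
{"op": "step_arm", "data": {"rows": [[-0.003, 0.003, 0.04, 0, 0, 1, -0.5], [-0.003, 0.003, 0.08, 0, 0, 1, -0.5], [-0.003, 0.003, 0.103, 0, 0, 1, -0.5], [-0.003, 0.003, 0.103, 0, 0, 1, -0.5], [-0.003, 0.003, 0.103, 0, 0, 1, -0.5], [-0.003, 0.003, 0.103, 0, 0, 1, 1], [-0.003, 0.003, 0.103, 0, 0, 1, 1], [-0.003, 0.003, 0.103, 0, 0, 1, 1], [-0.003, 0.003, 0.103, 0, 0, 1, 1], [-0.003, 0.003, 0.103, 0, 0, 1, 1]], "force": 30}}

```text
clock: 17.88
eef_pos: [0.6459, -0.1006, 0.0163]
ee_rot: [2.118, 2.317, 0.003]
ft_force: [-0.6, 0.8, 5.1]
width: 0.0146
grip_force: 29.2
```

Request:
{"op": "step_arm", "data": {"rows": [[0, 0, 0, 0, 0, 0, 1], [0, 0, 0, 0, 0, 0, 1], [0, 0, 0, 0, 0, 0, 1]]}}

```text
clock: 18.13
eef_pos: [0.6459, -0.1007, 0.0163]
ee_rot: [2.118, 2.317, 0.002]
ft_force: [-1.2, 0.7, 7.0]
width: 0.0142
grip_force: 29.3
```

Request:
{"op": "step_arm", "data": {"rows": [[0, 0, -0.03, 0, 0, 0, 1], [0, 0, -0.07, 0, 0, 0, 1], [0, 0, -0.1, 0, 0, 0, 1], [0, 0, -0.11, 0, 0, 0, 1], [0, 0, -0.11, 0, 0, 0, 1]]}}

```text
clock: 18.55
eef_pos: [0.6467, -0.1008, 0.1288]
ee_rot: [2.115, 2.314, 0.006]
ft_force: [-0.8, 0.3, -0.2]
width: 0.0148
grip_force: 29.3
```

```bash
python3 -c "
from h import *
go(.521,.335,.12,-85)"
```

```text
t 18.6 shift [ 0.4453 -0.0861  0.0072] turn [0.4 0.1 0.2]
```

Request:
{"op": "step_arm", "data": {"rows": [[0.445, -0.086, 0.003, 0, 0, 0, 1], [0.445, -0.086, 0.003, 0, 0, 0, 1], [0.445, -0.086, 0.003, 0, 0, 0, 1], [0.445, -0.086, 0.003, 0, 0, 0, 1], [0.445, -0.086, 0.003, 0, 0, 0, 1], [0.445, -0.086, 0.003, 0, 0, 0, 1], [0.445, -0.086, 0.003, 0, 0, 0, 1], [0.445, -0.086, 0.003, 0, 0, 0, 1], [0.445, -0.086, 0.003, 0, 0, 0, 1], [0.445, -0.086, 0.003, 0, 0, 0, 1]]}}

```text
clock: 19.38
eef_pos: [0.5276, 0.3013, 0.1189]
ee_rot: [-2.119, -2.318, 0.005]
ft_force: [0.9, 0.3, -1.3]
width: 0.0144
grip_force: 29.4
```

```bash
python3 -c "
from h import *
go(.521,.335,.05,-85)"
```

```text
t 19.4 shift [ 0.0343 -0.0033  0.0689] turn [-0.2  0.1  0.1]
```

Request:
{"op": "step_arm", "data": {"rows": [[0.03, -0.003, 0.0, 0, 0, 0, 1], [0.03, -0.003, 0.03, 0, 0, 0, 1], [0.03, -0.003, 0.068, 0, 0, 0, 1], [0.03, -0.003, 0.068, 0, 0, 0, 1], [0.03, -0.003, 0.085, 0, 0, 0, 1], [0.03, -0.003, 0.095, 0, 0, 0, 1], [0.03, -0.003, 0.095, 0, 0, 0, 1], [0.03, -0.003, 0.095, 0, 0, 0, 1]]}}

```text
clock: 20.05
eef_pos: [0.5236, 0.3291, 0.0264]
ee_rot: [-2.12, -2.318, 0.002]
ft_force: [0.9, 0.8, 0.2]
width: 0.0144
grip_force: 29.5
```

Lower 6 mm to 0.0205, release gently and rise.

Request:
{"op": "step_arm", "data": {"rows": [[0, 0, 0.003, 0, 0, 0, 1], [0, 0, 0.0055, 0, 0, 0, 1], [0, 0, 0.0055, 0, 0, 0, 1], [0, 0, 0.0055, 0, 0, 0, 1]]}}

```text
clock: 20.38
eef_pos: [0.5239, 0.3295, 0.0214]
ee_rot: [2.119, 2.319, 0.001]
ft_force: [-0.3, -0.0, 0.1]
width: 0.0145
grip_force: 29.5
```

Request:
{"op": "step_arm", "data": {"rows": [[0, 0, 0, 0, 0, 0, 0.2], [0, 0, 0, 0, 0, 0, 0.2], [0, 0, 0, 0, 0, 0, 0.2], [0, 0, -0.03, 0, 0, 0, 0.2], [0, 0, -0.06, 0, 0, 0, 0.2], [0, 0, -0.09, 0, 0, 0, 0.2], [0, 0, -0.09, 0, 0, 0, 0.2]]}}

```text
clock: 20.97
eef_pos: [0.5266, 0.3311, 0.119]
ee_rot: [2.117, 2.316, 0.018]
ft_force: [0.9, 1.3, 1.6]
width: 0.0342
grip_force: 0.0
```

```bash
python3 -c "
from h import *
go(.454,.108,.08,-83)"
```

```text
t 21.0 shift [-0.2159 -0.0928  0.0369] turn [ 0.6 -0.3 -1.8]
```

Request:
{"op": "step_arm", "data": {"rows": [[-0.216, -0.092, 0.0, 0, 0, -2, 0.2], [-0.216, -0.092, 0.0, 0, 0, -2, -0.5], [-0.216, -0.092, 0.0, 0, 0, -2, -0.5], [-0.216, -0.092, 0.03, 0, 0, -2, -0.5], [-0.216, -0.092, 0.03, 0, 0, -2, -0.5], [-0.216, -0.092, 0.03, 0, 0, -2, -0.5], [-0.216, -0.092, 0.03, 0, 0, -2, -0.5], [-0.216, -0.092, 0.03, 0, 0, -2, -0.5], [-0.216, -0.092, 0.03, 0, 0, -2, -0.5]]}}

```text
clock: 21.72
eef_pos: [0.4521, 0.1065, 0.0816]
ee_rot: [2.079, 2.355, 0.002]
ft_force: [0.6, -0.2, 0.8]
width: 0.064
grip_force: 0.0
```

```bash
python3 -c "
from h import *
go(.454,.108,.002,-83)"
```

```text
t 21.7 shift [0.0013 0.002  0.0796] turn [ 0.1 -0.   0.1]
```

Request:
{"op": "step_arm", "data": {"rows": [[0.001, 0.002, 0.04, 0, 0, 0, -0.5], [0.001, 0.002, 0.079, 0, 0, 0, -0.5], [0.001, 0.002, 0.079, 0, 0, 0, -0.5], [0.001, 0.002, 0.079, 0, 0, 0, -0.5], [0.001, 0.002, 0.079, 0, 0, 0, 1], [0.001, 0.002, 0.079, 0, 0, 0, 1], [0.001, 0.002, 0.079, 0, 0, 0, 1], [0.001, 0.002, 0.079, 0, 0, 0, 1], [0.001, 0.002, 0.079, 0, 0, 0, 1], [0.001, 0.002, 0.079, 0, 0, 0, 1]]}}

```text
clock: 22.55
eef_pos: [0.4547, 0.1077, 0.0042]
ee_rot: [2.077, 2.354, 0.005]
ft_force: [-0.8, 0.9, 6.8]
width: 0.0224
grip_force: 29.1
```

Request:
{"op": "step_arm", "data": {"rows": [[0, 0, -0.03, 0, 0, 0, 1], [0, 0, -0.07, 0, 0, 0, 1], [0, 0, -0.1, 0, 0, 0, 1], [0, 0, -0.11, 0, 0, 0, 1], [0, 0, -0.11, 0, 0, 0, 1]]}}

```text
clock: 22.97
eef_pos: [0.4554, 0.1077, 0.1161]
ee_rot: [2.075, 2.352, 0.01]
ft_force: [0.3, 0.2, -1.2]
width: 0.0223
grip_force: 29.9
```

```bash
python3 -c "
from h import *
go(.521,.272,.1,-83)"
```

```text
t 23.0 shift [0.1549 0.0854 0.0169] turn [ 0.5 -0.   0.1]
```

Request:
{"op": "step_arm", "data": {"rows": [[0.155, 0.085, 0.0, 0, 0, 0, 1], [0.155, 0.085, 0.0, 0, 0, 0, 1], [0.155, 0.085, 0.0, 0, 0, 0, 1], [0.155, 0.085, 0.0, 0, 0, 0, 1], [0.155, 0.085, 0.0, 0, 0, 0, 1], [0.155, 0.085, 0.03, 0, 0, 0, 1], [0.155, 0.085, 0.06, 0, 0, 0, 1], [0.155, 0.085, 0.08, 0, 0, 0, 1], [0.155, 0.085, 0.08, 0, 0, 0, 1], [0.155, 0.085, 0.08, 0, 0, 0, 1]]}}

```text
clock: 23.8
eef_pos: [0.5172, 0.2709, 0.0301]
ee_rot: [-2.078, -2.354, 0.006]
ft_force: [0.4, 0.2, 0.9]
width: 0.0223
grip_force: 29.9
```

```bash
python3 -c "
from h import *
wrist('w9');go(.521,.272,.0088,-83)"
```

```text
t 23.9 shift [0.0002 0.0026 0.0234] turn [-0.   0.   0.1]
```

View pics/w9.png

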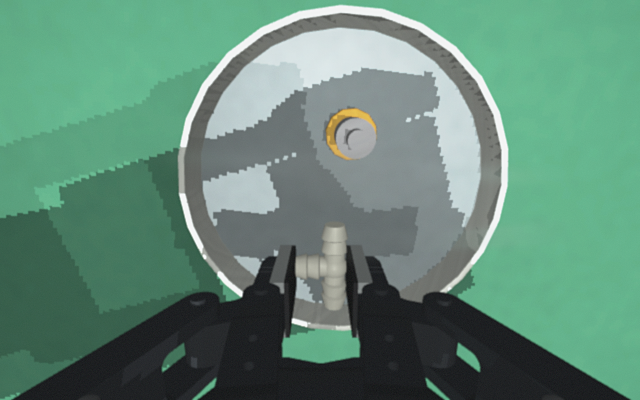

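The valve stands upright in the tin at (352,133); the tee hangs level at (325,265), inside the rim. I shift it 5 mm towards the centre and set it down.

Request:
{"op": "step_arm", "data": {"rows": [[0.005, 0.003, 0.01, 0, 0, 0, 1], [0.005, 0.003, 0.018, 0, 0, 0, 1], [0.005, 0.003, 0.0215, 0, 0, 0, 1], [0.005, 0.003, 0.0215, 0, 0, 0, 1], [0.005, 0.003, 0.0215, 0, 0, 0, 1]]}}

```text
clock: 24.27
eef_pos: [0.5207, 0.277, 0.0104]
ee_rot: [-2.078, -2.356, 0.0]
ft_force: [0.2, 0.0, 0.3]
width: 0.0224
grip_force: 29.9
```

Request:
{"op": "step_arm", "data": {"rows": [[0, 0, 0.0015, 0, 0, 0, 1], [0, 0, 0.0015, 0, 0, 0, 1], [0, 0, 0.0015, 0, 0, 0, 0.05], [0, 0, 0.0015, 0, 0, 0, 0.05], [0, 0, 0.0015, 0, 0, 0, 0.05], [0, 0, -0.03, 0, 0, 0, 0.05], [0, 0, -0.07, 0, 0, 0, 0.05], [0, 0, -0.11, 0, 0, 0, 0.05], [0, 0, -0.13, 0, 0, 0, 0.05], [0, 0, -0.13, 0, 0, 0, 0.05]]}}

```text
clock: 25.1
eef_pos: [0.5233, 0.2782, 0.1477]
ee_rot: [2.076, 2.352, 0.017]
ft_force: [0.5, -0.4, 0.6]
width: 0.0405
grip_force: 0.0
```

Request:
{"op": "step_arm", "data": {"rows": [[-0.14, -0.1, -0.12, 0, 0, 0, 0], [-0.14, -0.1, -0.12, 0, 0, 0, 0], [-0.14, -0.1, -0.12, 0, 0, 0, 0], [-0.14, -0.1, -0.12, 0, 0, 0, 0], [-0.14, -0.1, -0.12, 0, 0, 0, 0], [-0.14, -0.1, -0.12, 0, 0, 0, 0], [-0.14, -0.1, -0.12, 0, 0, 0, 0], [-0.14, -0.1, -0.12, 0, 0, 0, 0]]}}

```text
clock: 25.77
eef_pos: [0.4389, 0.1259, 0.2595]
ee_rot: [-2.078, -2.355, 0.001]
ft_force: [0.4, -0.3, -0.1]
width: 0.0427
grip_force: 0.0
```

```bash
python3 - <<'E'
from h import *
print(manip.get_obs()['eef_pos'],manip.get_obs()['clock'])
t=save('top','top1')['color'][:,:,::-1]; s=save('side','side1')['color'][:,:,::-1]
f=lambda a,k:cv2.resize(a,None,fx=k,fy=k,interpolation=cv2.INTER_CUBIC)
W=np.zeros((600,800,3),np.uint8)
def put(a,x,y): W[y:y+a.shape[0],x:x+a.shape[1]]=a[:600-y,:800-x]
put(f(t[190:320,435:530],2.6),0,0); put(f(t[195:280,150:235],3),260,0); put(f(s[130:180,200:285],3),530,0)
put(f(s[270:400,230:450],2),0,340); put(f(t[80:280,200:470],1.2),450,340)
cv2.imwrite('pics/fin.png',W)
E
```

```text
[0.43893715 0.12585217 0.25950622] 25.7667
```

View pics/fin.png

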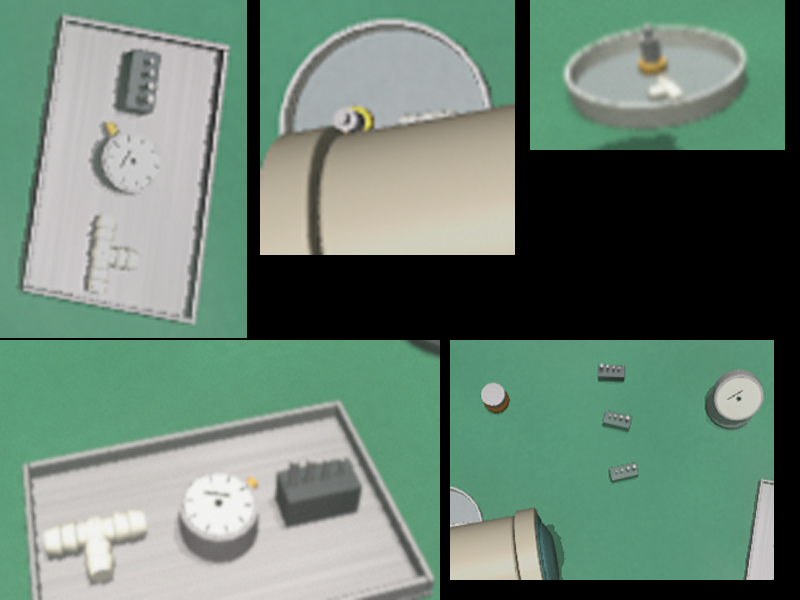

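The final views show the large tee, gauge and hex holder flat and upright side by side in the tray. The valve stands and the small tee lies flat in the tin. The jar and reference gauge are where they were, and the arm is clear, so I hand in.

```bash
python3 -c "
from workcell import manip
print(manip.close_job())"
```

```text
the job is handed in; nothing more can be done
None
```

I handed the job in at about 26 s with all five parts in their containers, right way up and side by side, and the reference gauge and jar unmoved in the final pictures; the hand-in returned no verdict.

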